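Scan a test cartridge, file it upright and close the box

TASK

Lay the test cartridge that lies flat on the bench in the sloping reading cradle, lengthwise up the slope with its lower end at the toe ledge, and let go of it so that it can be read; then take it again and stand it on end in the open file box in front of the two leaning cartridges, pushing the whole row upright, square and close together against the backstop, and let go. Then lower the box's hinged lid gently until it is fully closed, leaving the bottle, vial, tub, tub lid and carton around where they are.

Things in the scene. Friction and masses are not known exactly. Their poses are not given: they have to be found in the camera images.
- cartridge: The loose test cartridge: a flat white plastic block 90 (its x, long) x 64 (y, wide) x 18 mm (z, thick), 0.08 to 0.16 kg, with small grey and black insets on its top face. It lies flat on the bench, alone; which end or which face goes where later does not matter. Origin: centre of its underside (so its centre is 9 mm along its z). Grip it across its 64 mm width.
- cartridge_mid (a point): The centre of the loose cartridge's block, axes as cartridge.
- cradle: Fixed grey reading cradle: foot 120 (x) x 80 (y) x 8 mm carrying a 45 degree bed with a black window, only 44 mm wide (fingers pass beside the cartridge). Origin: centre of the foot's underside. The bed rises towards +x, 86 mm along the slope, top end 83 mm above the bench, and faces up and to -x; at its lower (-x) end a toe ledge stands square to the bed, 14 mm proud.
- cradle_seat (a point): Point on the bed's surface at mid width, 45 mm up the slope from the toe ledge, 54 mm above the bench; axes as cradle. A cartridge lying home (long side up the slope, one end on the toe) has the middle of its lower face here and its centre 9 mm off it, square to the bed.
- file_box: Fixed grey file box base, a low open tray: 150 (x, the row's direction) x 84 (y) mm outside, walls 30 mm high, 4 mm thick, floor 6 mm. Origin: centre of its underside, z up. The lid's hinge is at its +x end, on the robot's left; inside that end stands a metal backstop plate, 75 mm high above the inner floor, 64 mm wide. The free front end is at -x.
- backstop (a point): Foot of the backstop's front face at mid width, on the inner floor (6 mm above the bench), 66 mm along file_box's x from its origin; axes as file_box. Three upright cartridges, packed, have their centres 9, 27 and 45 mm in front of it (along -x). The tray's inner front wall is 137 mm in front of it.
- filed0: Filed cartridge nearest the backstop, loose, 0.12 kg, same size as the loose one. The two filed ones stand on end, packed face to face, leaning about 15 degrees, tops towards the backstop, feet slid forward, the foremost foot about 56 mm in front of the backstop. Upright they reach 96 mm above the bench. Its x is its long axis (up), z its thickness (to the tray's front).
- filed1: The front one of the two filed cartridges, as filed0.
- filed0_mid (a point): Centre of filed0's block.
- filed1_mid (a point): Centre of filed1's block.
- lid (a joint): Angle of the lid: 0 closed, 1.57 with its top face upright beyond the tray's hinge end, at most 1.95. A stiff hinge (0.32 N m): it stays where it is left and must be pushed all the way, at under 3 rad/s. A white hood of 0.25 kg, 150 x 84 x 78 mm deep, covering the tray; closed, its top is 108 mm above the bench; a 50 mm wide lip sticks out 13 mm at its free edge.
- lid_hinge (a point): Middle of the hinge axis, which runs along file_box's y at the top of the tray's outer end wall (75 mm along file_box's x, 30.5 mm up). Its axes are the lid's: those of the file box when closed, turning with the lid about y (opening tips its z towards file_box's +x).
- lid_top (a point): Point on the lid's outer top face at mid width, 140 mm from the hinge towards the free edge (10 mm from that edge) and 78 mm along the lid's z; the place to push. Axes as lid_hinge.
- tub: Bystander: white screw-top tub, 76 mm wide, 85 mm tall, loose. Origin at the centre of its underside. Leave alone.
- strip_vial: Bystander: slim vial with a black cap, 36 mm wide, 90 mm tall, loose. Origin at the centre of its underside. Leave alone.
- reagent_bottle: Bystander: white bottle with a green cap, 60 mm wide, 130 mm tall, loose. Origin at the centre of its underside. Leave alone.
- tub_lid: Bystander: flat white round lid, 76 mm wide, 12 mm high, loose on the bench. Origin at the centre of its underside. Leave alone.
- carton: Bystander: small cardboard carton 60 x 90 x 45 mm, loose. Origin at the centre of its underside. Leave alone.

How it is judged:
By the outcome, as a careful person would: the job done as asked, in the order asked, and still so for the second after the job is handed in, with the robot touching nothing.
It also fails if it takes over 70 s, if anything falls off the work surface, if the arm or the gripper's body presses on something with over 40 N, if the wrist force passes 120 N, or if a joint passes its speed limit or range.

ROBOT

A 7-joint arm with a two-finger parallel gripper is mounted at the origin on the work surface. World frame = base frame: x ahead of the robot, y to its left, z up, the work surface at z = 0. Lengths are in m, angles in rad, forces in N, time in s.
With the tool pointing down it reaches from about 0.4 to 0.85 m from the base axis. Payload 10.4 kg.
Tool frame: the origin (TCP) lies midway between the tips of the shut fingers; the grasp point (between the pads) lies 19 mm behind it (manip.grasp_offset is the distance from the TCP to the grasp point, in m); z points along the fingers, y is the line along which they close (so a half turn about z gives the same grasp; the last joint's range is limited). The gripper opens to 85 mm and grips with 20 to 120 N. Pads are 22 mm wide; open, the fingers measure 114 mm over their backs; the gripper's body (76 mm by 85 mm) begins 54 mm behind the grasp point. The pads swing forward as they close: fully open they stand 13 mm farther back than shut.
Start: joints at [1.119, 0.332, -0.065, 1.46, 0.022, 1.35, -0.088], TCP at [0.26, -0.568, 0.231] pointing down, gripper open.
Joint ranges: [-2.6, 2.6], [-0.5, 2.12], [-1.47, 1.34], [0.16, 2.42], [-1.27, 4.41], [0.06, 2.06], [-2.6, 2.6]. Speed limits (rad/s): [2.22, 2.22, 2.79, 2.79, 3.14, 3.14, 3.14].

INTERFACE

Orientations are given as a unit quaternion [x, y, z, w].
In Python, from workcell import manip gives the robot as it stands.
- The arm moves only by the shell command python3 jog.py 'ROWS' [FORCE]. ROWS is rows parted by semicolons, their numbers by spaces, 1 to 20 of them, each of 7 numbers: a rotation vector rx, ry, rz in rad, then dx, dy, dz in m, then the opening from 0.0 (shut) to 1.0 (fully open); each row is the pose to reach, as a shift and turn from the pose commanded when the command began, along the tool's axes at that moment; what a row does not reach only later rows make up. A row lasts 1/8 s, in which the tool goes at most 0.0625 m and 0.188 rad, less where a joint would pass 70% of its speed; a pose out of reach is approached as far as the arm can. The fingers move at their own pace and stop on an object; FORCE is the grip in N (left out, the last holds). Time passes only in rows, so rows that do not move let the fingers close. It prints the time, the measured TCP pose, the force, the opening and the grip force at its end.
- manip.get_obs(): the state, without advancing time (a new reading comes with each control period).
- manip.camera(name): name is "scene" or "top" or "wrist"; returns the picture (480x640x3 uint8, blue, green, red); there is no depth.
- manip.calibration(name): a dict with "fx", "fy", "cx", "cy" (pixels), "world_from_camera" (4x4, takes a point from camera to world coordinates); the wrist camera has in their place "tool_from_camera" (4x4, takes a point from camera to tool coordinates, whose origin is the TCP and whose axes are the flange's). Camera axes: x right, y up, looking along -z (the intrinsics and any distortion apply to the point x, -y, -z); pixel columns grow to the right and rows downward; lengths in m; the calibration is good to about 2 mm. A picture is of the moment at which its call begins: read the wrist's pose just before it. calibration takes no time and is no camera call.
- manip.hand_in(): hands the job in; it is judged then, once.
The state is a dict: "clock": time; "joint_pos": joint angles; "joint_velocities": joint speeds; "tau": joint torques, N m; "position": TCP position; "ee_rot": TCP orientation; "ft_force": force on the tool from outside, world axes, zero at the start; "torque": the same for the moment, N m; "grip_width": opening from 0.0 (shut) to 1.0 (fully open); "grasp_force": force on a finger pad.
Only numpy, scipy, OpenCV 4.12 (cv2) and the standard library are available. Lean on these libraries where they do the work, as an engineer would, in place of code of your own. Each camera call takes 0.05 s, during which the arm holds its last target. There are 200 camera calls.

## Working session

There is one attempt and no reset: what is moved stays moved. The work goes in short steps, Python scripts to look and compute and a shell command to move; the robot and the scene stay as the last step left them, time stands still between calls to the robot, and variables do not carry over. Pictures are saved under pics/ and viewed, at most 10 in all, crops included, and the job is handed in when it is done.

```bash
ls; mkdir -p pics
python3 - <<'E'
from workcell import manip
import cv2,numpy as np
np.set_printoptions(precision=4,suppress=True)
o=manip.get_obs();print(o)
for n in("scene","top","wrist"):
    cv2.imwrite(f"pics/{n}0.png",manip.camera(n));print(n,manip.calibration(n))
E
```

```text
jog.py
pics
workcell.py
{'clock': 0.0, 'joint_pos': array([ 1.1194,  0.3329, -0.0647,  1.4609,  0.0216,  1.3499, -0.0885]), 'joint_velocities': array([ 0.0009, -0.0004, -0.0026, -0.0012,  0.0002,  0.0011,  0.0009]), 'tau': array([  0.0009, -62.5433,   0.05  , -39.1607,   0.0165,   0.0098,
         0.    ]), 'position': array([ 0.2597, -0.5681,  0.2305]), 'ee_rot': array([ 0.9771,  0.2128, -0.0002, -0.0007]), 'ft_force': array([0.5092, 0.6332, 0.5424]), 'torque': array([ 0.0007, -0.0139,  0.0218]), 'grasp_force': 0.0, 'grip_width': 0.9966276916950809}
scene {'fx': 504.9083923145743, 'fy': 504.9083923145743, 'cx': 316.201274218845, 'cy': 246.08657568136707, 'world_from_camera': array([[-0.3461, -0.7106,  0.6126,  0.9905],
       [ 0.9381, -0.2512,  0.2385,  0.152 ],
       [-0.0156,  0.6572,  0.7536,  0.6887],
       [ 0.    ,  0.    ,  0.    ,  1.    ]])}
top {'fx': 574.053516895682, 'fy': 574.053516895682, 'cx': 324.2665391702134, 'cy': 244.71946274481036, 'world_from_camera': array([[ 0.0015,  0.9959, -0.0901,  0.4068],
       [-1.    ,  0.0023,  0.0081, -0.0543],
       [ 0.0083,  0.09  ,  0.9959,  1.2228],
       [ 0.    ,  0.    ,  0.    ,  1.    ]])}
wrist {'fx': 411.5267984252712, 'fy': 411.5267984252712, 'cx': 322.77991020939976, 'cy': 236.06663433062585, 'tool_from_camera': array([[ 0.0003,  0.9599,  0.2803,  0.0715],
       [ 1.    , -0.0002, -0.0005,  0.0011],
       [-0.0005,  0.2803, -0.9599, -0.1429],
       [ 0.    ,  0.    ,  0.    ,  1.    ]])}
```
View pics/top0.png

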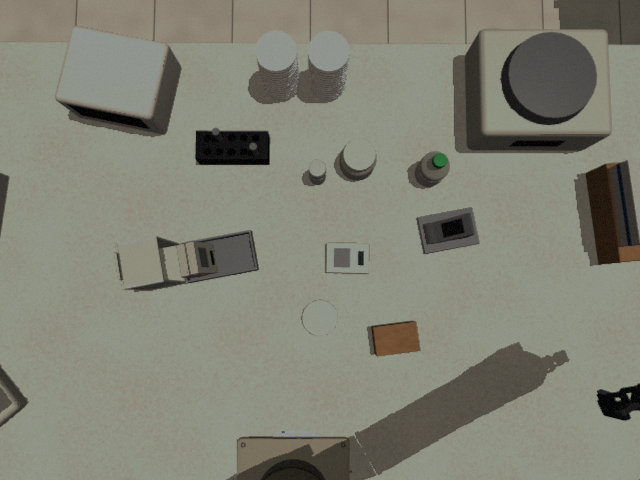

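View pics/scene0.png

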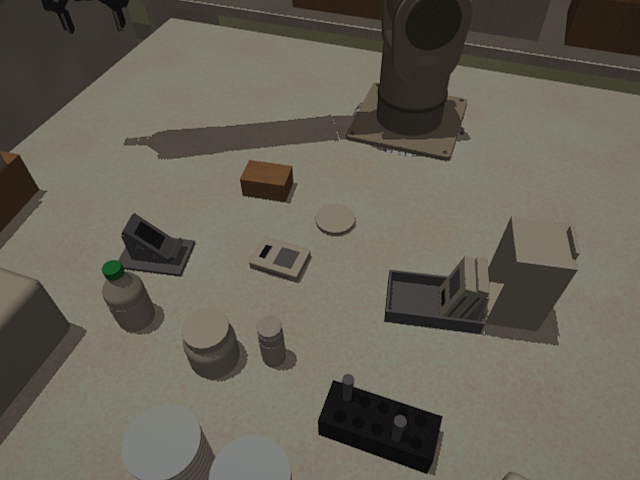

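The top view shows the cartridge at (347,258), the cradle at (447,230), the box at about (195,260) with the lid upright at its left, the tub lid at (320,317) and the carton at (396,338). In the scene view the cradle's high end points left (-y). Next I'll enlarge these.

Run:
```python
import cv2,numpy as np
t=cv2.imread("pics/top0.png");s=cv2.imread("pics/scene0.png")
def c(im,x,y,w,h,W,H):
    k=cv2.resize(im[y:y+h,x:x+w],(W,H),interpolation=cv2.INTER_CUBIC);return np.clip(k.astype(float)*1.5,0,255).astype(np.uint8)
a=np.hstack([c(t,317,230,60,60,300,300),c(t,410,200,80,60,400,300)]) # x5
b=c(t,110,220,160,75,800,375)
d=np.hstack([c(s,110,205,100,75,400,300),c(s,240,225,100,75,400,300)])
top=np.hstack([a,np.zeros((300,100,3),np.uint8)])
cv2.imwrite("pics/c1.png",np.vstack([top,d]))
e=c(s,380,205,200,150,800,600)
cv2.imwrite("pics/c2.png",e)
```

View pics/c1.png

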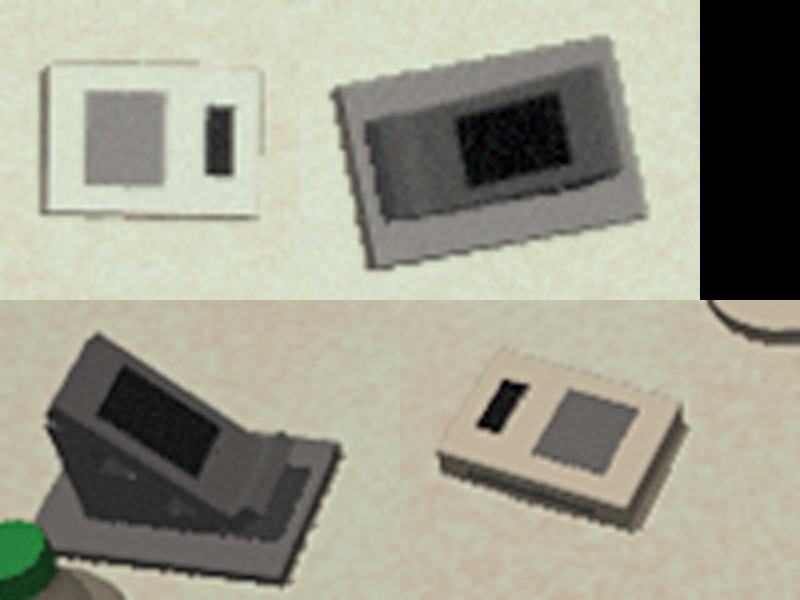

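View pics/c2.png

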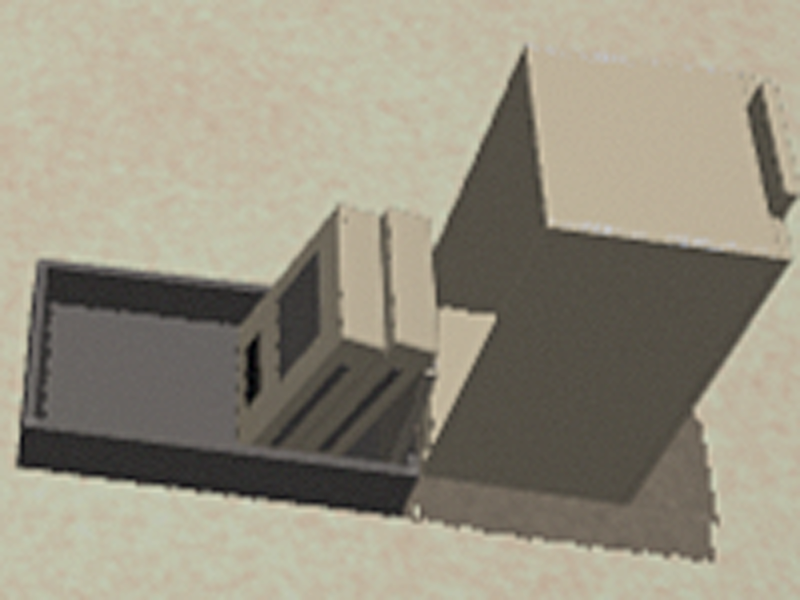

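Readings below use the original pixel coordinates.
- **Cartridge, top view:** (327,242.4), (369.4,243.6), (368.6,273.4), (326.4,272.8).
- **Cartridge, scene view:** (265,237.5), (310.5,250.8), (298,277), (249.5,263.8).
- **Cradle foot, top view:** (417,217.6), (471.6,207.6), (479.6,243), (424.4,253).
- **Box rim, scene view:** (390,270.5), (385.5,311), (485,322).

I still need the box in the top view.

Run:
```python
import cv2,numpy as np
t=cv2.imread("pics/top0.png")
k=cv2.resize(t[222:297,110:270],(800,375),interpolation=cv2.INTER_CUBIC)
cv2.imwrite("pics/c3.png",np.clip(k.astype(float)*1.6,0,255).astype(np.uint8))
```

```text
(no output)
```

View pics/c3.png

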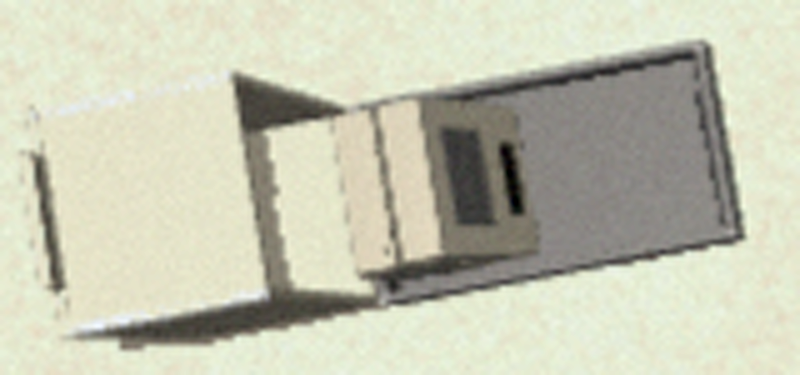

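```bash
cat > h.py <<'E'
import numpy as np,cv2
from scipy.optimize import least_squares
from scipy.spatial.transform import Rotation as R
from workcell import manip
np.set_printoptions(precision=4,suppress=True)
CAL={n:manip.calibration(n) for n in("scene","top")}
def proj(c,T,P):
    p=(np.atleast_2d(P)-T[:3,3])@T[:3,:3]
    return np.c_[c["fx"]*p[:,0]/-p[:,2]+c["cx"],c["fy"]*-p[:,1]/-p[:,2]+c["cy"]]
def pj(n,P): return proj(CAL[n],CAL[n]["world_from_camera"],P)
def place(q,P):
    x,y,z,a=q; return R.from_euler("z",a).apply(P)+[x,y,z]
def seat(q,xt): return place(q,[[xt-.029,0,.054]])[0]
E
python3 - <<'E'
from h import *
def fit(q0,top,sc,name,zfree):
    f=lambda q:np.concatenate([(pj(n,place([q[0],q[1],q[2] if zfree else 0,q[3]],np.array([d[1] for d in D])/1000))-[d[0] for d in D]).ravel() for n,D in(("top",top),("scene",sc))])
    r=least_squares(f,q0,x_scale=[.1,.1,.01,.1]);print(name,zfree,r.x,np.degrees(r.x[3]),"rms px",np.sqrt(np.mean(r.fun**2)));print(r.fun.reshape(-1,2).round(1).tolist());return r.x
ct=[((327,242.4),(-45,32,18)),((369.4,243.6),(45,32,18)),((368.6,273.4),(45,-32,18)),((326.4,272.8),(-45,-32,18))]
cs=[((265,237.5),(45,-32,18)),((310.5,250.75),(-45,-32,18)),((298,277),(-45,32,18)),((249.5,263.75),(45,32,18))]
rt=[((417,217.6),(-60,40,8)),((471.6,207.6),(60,40,8)),((479.6,243),(60,-40,8)),((424.4,253),(-60,-40,8))]
rs=[((195.5,241.25),(-60,-40,8)),((181.25,273),(-60,40,8))]
bt=[((251.6,230.4),(-75,-42,30)),((258.4,269.4),(-75,42,30)),((186,282.8),(75,42,30)),((179,243.6),(75,-42,30))]
bs=[((390,270.5),(-75,42,30)),((385.5,311.25),(-75,-42,30)),((485,322),(75,-42,30))]
for z in(1,0):
    fit([.5,-.1,0,-1.57],ct,cs,"cart",z)
    r=fit([.5,-.3,0,-1.57],rt,rs,"cradle",z)
    b=fit([.5,.2,0,1.57],bt,bs,"box",z)
g=lambda p:np.concatenate([(pj("top",place([*r[:2],0,r[3]],[[p[0],.022,p[1]],[p[0],-.022,p[1]]]))-[(469.6,213.6),(474.4,233)]).ravel(),(pj("scene",place([*r[:2],0,r[3]],[[p[0],-.022,p[1]],[p[0],.022,p[1]]]))-[(134.5,213.25),(122.5,233)]).ravel()])
s=least_squares(g,[.04,.083]);print("bed top xt,z",s.x,s.fun.round(1));print("seat",seat([*r[:2],0,r[3]],s.x[0]))
L=np.array([(-.15,.042,0),(-.15,-.042,0),(-.15,-.042,.078)])
def lid(a): return place([*b[:2],0,b[3]],np.c_[L[:,0]*np.cos(a)+L[:,2]*np.sin(a)+.075,L[:,1],-L[:,0]*np.sin(a)+L[:,2]*np.cos(a)+.0305])
u=least_squares(lambda a:(pj("scene",lid(a[0]))-[(511.75,216.25),(517,261.25),(577.5,270)]).ravel(),[1.5]);print("lid",u.x,u.fun.round(1))
E
```

```text
cart 1 [ 0.4872 -0.1122 -0.0032 -1.5814] -90.61014523852317 rms px 0.6800999849235171
[[-1.1, 0.6], [-0.9, -0.0], [-0.3, 0.4], [-0.8, 0.5], [-0.9, -0.0], [0.1, -0.2], [-1.2, 0.7], [-0.9, -0.4]]
cradle 1 [ 0.5476 -0.3275  0.0002 -1.3781] -78.95965162671868 rms px 0.8098374496272138
[[-0.6, -0.1], [-0.4, -0.5], [-0.4, 0.6], [-0.3, 1.2], [-0.6, -1.3], [-1.0, 1.4]]
box 1 [0.4893 0.1566 0.     1.7679] 101.29046222442325 rms px 0.8156752441047619
[[-1.6, -0.4], [-1.0, 0.1], [0.1, 0.7], [0.1, 0.3], [-1.2, -1.3], [-0.1, -0.0], [-0.5, 1.3]]
cart 0 [ 0.4882 -0.1116 -0.0103 -1.5817] -90.62750175249089 rms px 0.8218325323196922
[[-1.4, -0.0], [-1.1, -0.6], [-0.5, -0.1], [-1.1, -0.0], [-1.0, -0.7], [0.2, -0.9], [-1.1, 0.1], [-1.1, -1.0]]
cradle 0 [ 0.5476 -0.3276  0.0155 -1.3777] -78.93440305866265 rms px 0.8102650284184746
[[-0.6, -0.0], [-0.4, -0.5], [-0.4, 0.6], [-0.3, 1.2], [-0.6, -1.3], [-1.0, 1.4]]
box 0 [ 0.4892  0.1566 -0.0039  1.7678] 101.28926012810777 rms px 0.8156922306469595
[[-1.6, -0.4], [-1.0, 0.1], [0.1, 0.7], [0.1, 0.3], [-1.2, -1.3], [-0.1, -0.0], [-0.5, 1.3]]
bed top xt,z [0.0305 0.0802] [-1.4 -0.7 -1.5  1.3 -2.   0.6 -0.6 -0.4]
seat [ 0.5479 -0.329   0.054 ]
lid [1.6139] [-0.8 -1.3  0.  -0.4  1.7 -0.8]
```

```bash
cat >> h.py <<'E'
def Rt(az,tilt=0):   # tool x horizontal towards az (deg) when tilt=0; tilt>0 leans the fingers towards az
    h=np.array([np.cos(np.radians(az)),np.sin(np.radians(az)),0]);z=np.array([0,0,-1.])
    return R.from_matrix(np.c_[h,np.cross(z,h),z])*R.from_euler("y",tilt,degrees=True)
def go(pos,az,tilt=0):
    o=manip.get_obs();r=R.from_quat(o["ee_rot"])
    rv=(r.inv()*Rt(az,tilt)).as_rotvec();d=r.inv().apply(np.array(pos)-o["position"])
    print("row",rv.round(3),d.round(4),"rows>=",max(np.linalg.norm(rv)/.188,np.linalg.norm(d)/.0625).round(1),"j",o["joint_pos"].round(2))
CART=np.array([.4876,-.1119]);CR=[.5476,-.3275,0,np.radians(-78.95)];BOX=[.4893,.1566,0,np.radians(101.29)]
E
python3 -c "
from h import *
go([.4876,-.1119,.13],89.4)"
```

```text
row [-0.001 -0.001 -1.131] [ 0.397  -0.3201  0.101 ] rows>= 8.3 j [ 1.12  0.33 -0.06  1.46  0.02  1.35 -0.09]
```

```bash
r="0 0 -1.131 .397 -.32 .1 1"; python3 jog.py '0 0 -1.131 .397 -.32 .1 1;0 0 -1.131 .397 -.32 .1 1;0 0 -1.131 .397 -.32 .1 1;0 0 -1.131 .397 -.32 .1 1;0 0 -1.131 .397 -.32 .1 1;0 0 -1.131 .397 -.32 .1 1;0 0 -1.131 .397 -.32 .1 1;0 0 -1.131 .397 -.32 .1 1;0 0 -1.131 .397 -.32 .1 1;0 0 -1.131 .397 -.32 .1 1;0 0 -1.131 .397 -.32 .1 1;0 0 -1.131 .397 -.32 .1 1;0 0 -1.131 .397 -.32 .1 1' 60
python3 - <<'E'
from h import *
o=manip.get_obs();w=manip.camera("wrist");cv2.imwrite("pics/w1.png",w)
c=manip.calibration("wrist");T=np.eye(4);T[:3,:3]=R.from_quat(o["ee_rot"]).as_matrix();T[:3,3]=o["position"];T=T@c["tool_from_camera"]
print(o["position"],o["joint_pos"])
P=place([*CART,0,np.radians(-90.6)],np.array([(-45,32,18),(45,32,18),(45,-32,18),(-45,-32,18)])/1000)
print("expected corners",proj(c,T,P))
g=cv2.cvtColor(w,cv2.COLOR_BGR2GRAY)
E
```

```text
clock: 1.78
position: [0.4877, -0.1133, 0.1315]
ee_rot: [0.712, 0.703, -0.0, 0.0]
ft_force: [-0.7, 0.3, 0.7]
grip_width: 0.999
grasp_force: 0.0
[ 0.4877 -0.1133  0.1315] [ 0.639   0.1866 -0.5462  1.8838  0.1088  1.1     0.0386]
expected corners [[373.2798 156.0976]
 [368.9113 291.2138]
 [274.1876 291.3697]
 [269.0797 156.2778]]
```

View pics/w1.png

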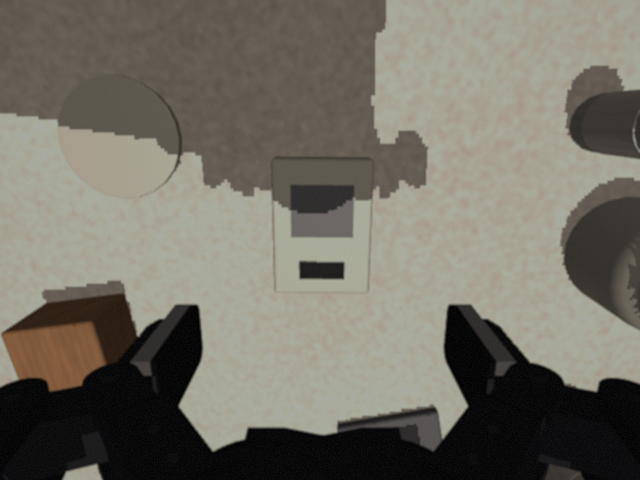

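The wrist view shows the cartridge corners at about (272,158), (373,158), (368,292) and (276,292), within 2 px of my estimate, so I'll descend and grip.

```bash
python3 jog.py '0 0 0 .001 0 .06 1;0 0 0 .001 0 .1 1;0 0 0 .001 0 .12 1;0 0 0 .001 0 .128 1;0 0 0 .001 0 .128 1;0 0 0 .001 0 .128 .5;0 0 0 .001 0 .128 .5;0 0 0 .001 0 .128 .5;0 0 0 .001 0 .128 .5;0 0 0 .001 0 .128 .5' 60
python3 jog.py '0 0 0 0 0 -.05 .5;0 0 0 0 0 -.1 .5;0 0 0 0 0 -.13 .5;0 0 0 0 0 -.13 .5'
python3 - <<'E'
from h import *
s=seat(CR,.0305);print(s)
az=101.05
n=Rt(az,-45).apply([0,0,-1]);print("normal",n)
# gripped with TCP at cartridge underside +3mm => TCP sits ~ at bed surface +3mm
up=Rt(az,-45).apply([-1,0,0]);print("upslope",up)
go(s+n*.003+n*.04+up*.006,az,-45)
go(s+n*.1+up*.006,az,-45)
E
```

```text
clock: 3.08
position: [0.4888, -0.1116, 0.0048]
ee_rot: [0.711, 0.703, 0.0, 0.001]
ft_force: [-3.1, 0.1, 8.0]
grip_width: 0.727
grasp_force: 64.5
clock: 3.58
position: [0.4895, -0.1117, 0.1362]
ee_rot: [0.711, 0.703, 0.001, 0.003]
ft_force: [0.5, 0.7, -2.5]
grip_width: 0.725
grasp_force: 67.6
[ 0.5479 -0.329   0.054 ]
normal [-0.1355  0.694   0.7071]
upslope [ 0.1355 -0.694   0.7071]
row [-0.075 -0.78  -0.195] [-0.1909  0.0553  0.0482] rows>= 4.3 j [ 0.65  0.18 -0.56  1.88  0.11  1.1   0.04]
row [-0.075 -0.78  -0.195] [-0.1515  0.0473  0.0078] rows>= 4.3 j [ 0.65  0.18 -0.56  1.88  0.11  1.1   0.04]
```

```bash
python3 jog.py '-.037 -.39 -.1 -.075 .023 -.03 .5;-.075 -.78 -.195 -.15 .047 .008 .5;-.075 -.78 -.195 -.15 .047 .008 .5;-.075 -.78 -.195 -.15 .047 .008 .5;-.075 -.78 -.195 -.15 .047 .008 .5;-.075 -.78 -.195 -.15 .047 .008 .5;-.075 -.78 -.195 -.15 .047 .008 .5'
python3 - <<'E'
from h import *
s=seat(CR,.0305);az=101.05;q=Rt(az,-45);n=q.apply([0,0,-1]);up=q.apply([-1,0,0])
go(s+n*.012+up*.007,az,-45)
w=manip.camera("scene");o=manip.get_obs();cv2.imwrite("pics/s2.png",cv2.resize(w[130:330,50:320],(800,592)))
E
```

```text
clock: 4.45
position: [0.5331, -0.2623, 0.1252]
ee_rot: [0.588, 0.714, -0.244, 0.292]
ft_force: [0.2, 0.4, -1.7]
grip_width: 0.726
grasp_force: 67.6
row [-0.004 -0.005  0.002] [-0.0053  0.0021  0.0866] rows>= 1.4 j [ 0.35  0.3  -0.44  2.    1.08  1.09 -0.52]
```

View pics/s2.png

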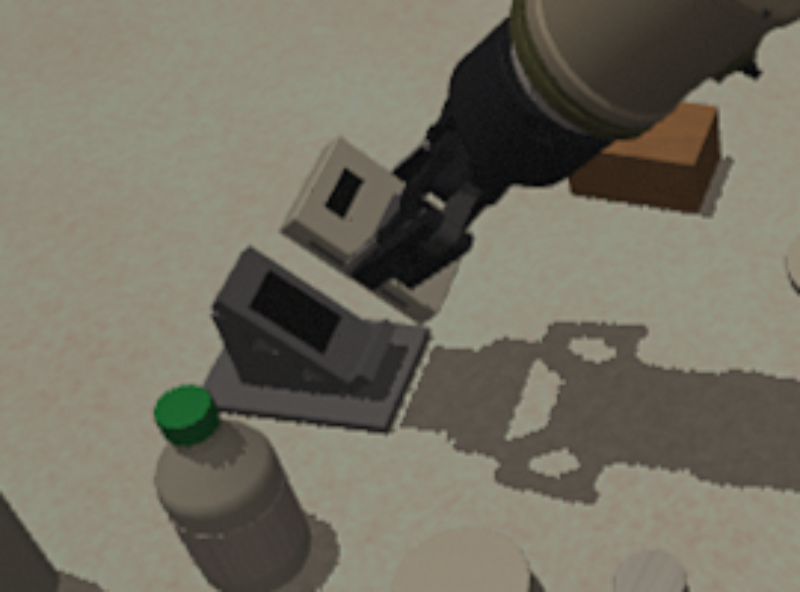

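The picture shows the cartridge held parallel above the bed, its lower end over the toe at about (430,310), with the bottle and carton clear. I'll lower it in stages, watching the force.

```bash
python3 jog.py '0 0 0 -.005 .002 .05 .5;0 0 0 -.005 .002 .075 .5;0 0 0 -.005 .002 .085 .5;0 0 0 -.005 .002 .085 .5'
python3 jog.py '0 0 0 0 0 .003 .5;0 0 0 0 0 .005 .5;0 0 0 0 0 .005 .5'
```

```text
clock: 5.0
position: [0.5469, -0.3241, 0.0687]
ee_rot: [0.588, 0.714, -0.244, 0.293]
ft_force: [0.0, 0.0, -2.4]
grip_width: 0.73
grasp_force: 67.6
clock: 5.38
position: [0.548, -0.3271, 0.0653]
ee_rot: [0.587, 0.714, -0.244, 0.293]
ft_force: [-0.3, 0.4, -0.8]
grip_width: 0.726
grasp_force: 67.6
```

```bash
python3 jog.py '0 0 0 0 0 .002 .5;0 0 0 0 0 .003 .5'; python3 jog.py '0 0 0 0 0 .001 .5;0 0 0 0 0 .0015 .5'; python3 jog.py '0 0 0 0 0 .001 .5;0 0 0 0 0 .0015 .5'
```

```text
clock: 5.62
position: [0.5483, -0.3288, 0.0633]
ee_rot: [0.587, 0.714, -0.244, 0.293]
ft_force: [-9.5, 11.4, 11.8]
grip_width: 0.731
grasp_force: 69.7
clock: 5.88
position: [0.5483, -0.3289, 0.0633]
ee_rot: [0.587, 0.714, -0.245, 0.293]
ft_force: [-17.2, 21.2, 25.5]
grip_width: 0.728
grasp_force: 71.4
clock: 6.12
position: [0.5484, -0.329, 0.0632]
ee_rot: [0.587, 0.714, -0.245, 0.294]
ft_force: [-28.2, 31.1, 39.9]
grip_width: 0.722
grasp_force: 73.7
```

```bash
python3 jog.py '0 0 0 0 0 -.003 .5;0 0 0 0 0 -.0035 .5'; python3 jog.py '0 0 0 .003 0 0 .5;0 0 0 .004 0 0 .5'
python3 - <<'E'
from h import *
w=manip.camera("scene");cv2.imwrite("pics/s3.png",cv2.resize(w[180:300,90:250],(800,600),interpolation=cv2.INTER_CUBIC))
E
```

```text
clock: 6.38
position: [0.5484, -0.3288, 0.0634]
ee_rot: [0.587, 0.714, -0.244, 0.293]
ft_force: [-0.5, 1.8, 1.0]
grip_width: 0.72
grasp_force: 67.9
clock: 6.62
position: [0.5481, -0.3263, 0.0608]
ee_rot: [0.587, 0.714, -0.244, 0.293]
ft_force: [0.6, 2.0, 5.8]
grip_width: 0.724
grasp_force: 68.3
```

View pics/s3.png

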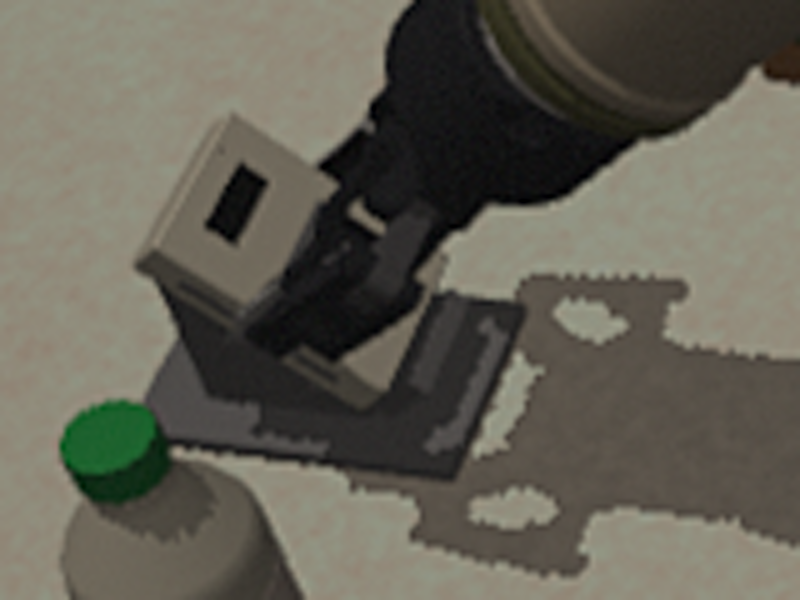

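The cartridge now lies on the bed with its lower end a few mm above the toe at about (400,390). I'll slide it down to contact.

```bash
python3 jog.py '0 0 0 .002 0 0 .5;0 0 0 .0025 0 0 .5'; python3 jog.py '0 0 0 .0015 0 0 .5;0 0 0 .002 0 0 .5'
```

```text
clock: 6.92
position: [0.5478, -0.3245, 0.0591]
ee_rot: [0.587, 0.714, -0.244, 0.293]
ft_force: [-0.5, 1.7, 5.5]
grip_width: 0.726
grasp_force: 68.3
clock: 7.18
position: [0.5475, -0.3232, 0.0577]
ee_rot: [0.587, 0.714, -0.244, 0.293]
ft_force: [-0.8, 2.3, 4.4]
grip_width: 0.724
grasp_force: 68.3
```

```bash
python3 jog.py '0 0 0 .0015 0 0 .5;0 0 0 .0015 0 0 .5'; python3 jog.py '0 0 0 .001 0 0 .5;0 0 0 .0015 0 0 .5'
```

```text
clock: 7.42
position: [0.5473, -0.3223, 0.0568]
ee_rot: [0.587, 0.714, -0.244, 0.294]
ft_force: [-1.6, 2.2, 5.7]
grip_width: 0.728
grasp_force: 68.3
clock: 7.68
position: [0.5473, -0.3223, 0.0568]
ee_rot: [0.587, 0.713, -0.245, 0.294]
ft_force: [-0.1, -0.8, 11.6]
grip_width: 0.727
grasp_force: 68.5
```

```bash
python3 jog.py '0 0 0 -.001 0 0 .5;0 0 0 -.001 0 0 .8;0 0 0 -.001 0 0 1;0 0 0 -.001 0 0 1;0 0 0 -.001 0 0 1;0 0 0 -.001 0 -.03 1;0 0 0 -.001 0 -.07 1;0 0 0 -.001 0 -.1 1;0 0 0 -.001 0 -.1 1;0 0 0 -.001 0 -.1 1;0 0 0 -.001 0 -.1 1;0 0 0 -.001 0 -.1 1;0 0 0 -.001 0 -.1 1'
python3 - <<'E'
from h import *
w=manip.camera("scene");t=manip.camera("top");f=lambda a:cv2.resize(a,(400,300),interpolation=cv2.INTER_CUBIC)
cv2.imwrite("pics/s4.png",np.hstack([f(w[195:285,100:220]),f(t[190:265,400:500])]))
E
```

```text
clock: 9.3
position: [0.5333, -0.2527, 0.1264]
ee_rot: [0.587, 0.714, -0.244, 0.293]
ft_force: [-1.3, 0.1, 0.7]
grip_width: 1.004
grasp_force: 0.0
```

View pics/s4.png

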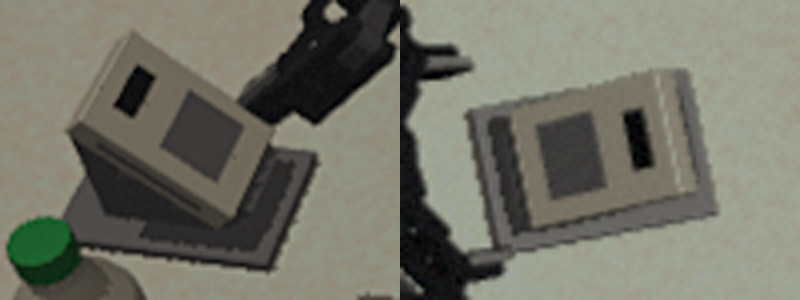

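The cartridge lies on the bed with its lower top edge at about (428.2,219.5)–(433.2,247) in the top view. I'll compare that with the computed home pose.

Run:
```python
from h import *
s=seat(CR,.0305);q=Rt(101.05,-45);n=q.apply([0,0,-1]);up=q.apply([-1,0,0]);l=q.apply([0,1,0])
for d in(0,.005):
  P=[s+n*.018-up*(.045-d)+l*k for k in(.032,-.032)]+[s+n*.018+up*(.045+d)+l*k for k in(.032,-.032)]
  print(d,"top",pj("top",P).tolist(),"scene",pj("scene",P).tolist())
```

```text
0 top [[427.2928023987063, 218.01371027799325], [433.62271349723966, 247.97835748302913], [464.6716565812425, 207.61586698025275], [471.53039807549965, 239.1643015338705]] scene [[168.74169310797606, 259.7382301466531], [181.34751066790835, 232.1567227357059], [121.71322282954151, 230.05146807943194], [137.19892258098406, 202.60013608591086]]
0.005 top [[429.2681194573949, 217.46422748380974], [435.6254975400313, 247.5126827576102], [466.8676260928352, 207.0050043048841], [473.75803185773157, 238.6463461638902]] scene [[166.24661446373852, 258.16320961947156], [179.00009725712124, 230.58517694261704], [118.96249978943237, 228.3150718088097], [134.6229476577451, 200.87557298376805]]
```

The observed edges match the home pose to within 1 px, so the cartridge is home at the toe. For the box I want the gripper along the cartridge's long axis, meaning tilted +45° here and vertical at the box. I'll lift and test whether that tilt is reachable.

```bash
python3 -c "
from h import *
go([.555,-.37,.26],101.05,45)"
```

```text
row [-0.006  1.568 -0.001] [-0.1787 -0.0019 -0.0105] rows>= 8.3 j [ 0.34  0.3  -0.45  2.    1.08  1.1  -0.53]
```

```bash
python3 jog.py '0 .188 0 -.03 0 -.03 1;0 .376 0 -.06 0 -.03 1;0 .56 0 -.09 0 -.03 1;0 .75 0 -.11 0 -.02 1;0 .94 0 -.13 0 -.01 1;0 1.13 0 -.15 0 -.01 1;0 1.32 0 -.17 0 -.01 1;0 1.5 0 -.178 0 -.01 1;0 1.568 0 -.178 -.002 -.01 1;0 1.568 0 -.178 -.002 -.01 1;0 1.568 0 -.178 -.002 -.01 1'
python3 -c "
from h import *
o=manip.get_obs();print(o['joint_pos'],R.from_quat(o['ee_rot']).as_matrix())
q=Rt(101.05,45);up=-q.apply([0,0,1]);c=np.array([.5468,-.3199,.0593])
print(up);go(c+up*.002+up*.1,101.05,45);go(c+up*.002,101.05,45)"
```

```text
clock: 10.78
position: [0.5501, -0.3599, 0.2533]
ee_rot: [0.591, 0.713, 0.243, -0.289]
ft_force: [-1.0, -0.1, -0.7]
grip_width: 0.998
grasp_force: 0.0
[ 0.9541  0.9548 -0.5905  0.7241 -0.1418  2.0582  0.6111] [[-0.135   0.9829 -0.1253]
 [ 0.7018  0.1841  0.6882]
 [ 0.6995  0.005  -0.7146]]
[ 0.1355 -0.694   0.7071]
row [ 0.009  0.011 -0.002] [-0.1083  0.0041  0.0646] rows>= 2.0 j [ 0.95  0.95 -0.59  0.72 -0.14  2.06  0.61]
row [ 0.009  0.011 -0.002] [-0.1072  0.0032  0.1646] rows>= 3.1 j [ 0.95  0.95 -0.59  0.72 -0.14  2.06  0.61]
```

```bash
python3 jog.py '0 0 0 -.05 .002 .03 1;0 0 0 -.09 .004 .055 1;0 0 0 -.108 .004 .064 1;0 0 0 -.108 .004 .064 1;0 0 0 -.108 .004 .064 1'
python3 -c "
from h import *
o=manip.get_obs();z=R.from_quat(o['ee_rot']).as_matrix();print(o['joint_pos'],z, np.degrees(np.arcsin(-z[:,2]@[.19,-.98,0])))"
```

```text
clock: 11.4
position: [0.5611, -0.3912, 0.1338]
ee_rot: [0.591, 0.713, 0.244, -0.288]
ft_force: [0.3, 0.1, 1.2]
grip_width: 1.0
grasp_force: 0.0
[ 0.9483  1.1022 -0.5553  0.7006 -0.0754  1.9618  0.7095] [[-0.1355  0.9831 -0.123 ]
 [ 0.7023  0.1829  0.688 ]
 [ 0.6989  0.0068 -0.7152]] 44.235652158568776
```

```bash
python3 -c "
from h import *
q=Rt(101.05,45);up=-q.apply([0,0,1]);c=np.array([.5468,-.3199,.0593])
go(c+up*.002,101.05,45)"
```

```text
row [ 0.011  0.012 -0.002] [-0.0001 -0.0016  0.1021] rows>= 1.6 j [ 0.95  1.1  -0.56  0.7  -0.08  1.96  0.71]
```

```bash
python3 jog.py '0.011 .012 0 0 -.0015 .03 1;0.011 .012 0 0 -.0015 .055 1;0.011 .012 0 0 -.0015 .08 1;0.011 .012 0 0 -.0015 .102 1;0.011 .012 0 0 -.0015 .102 1'
python3 -c "
from h import *
q=Rt(101.05,45);up=-q.apply([0,0,1]);c=np.array([.5468,-.3199,.0593])
go(c+up*.002,101.05,45)"
```

```text
clock: 12.02
position: [0.5462, -0.3203, 0.0594]
ee_rot: [0.588, 0.712, 0.243, -0.297]
ft_force: [-0.9, -0.2, 0.9]
grip_width: 0.997
grasp_force: 0.0
row [-0.002 -0.003 -0.002] [ 0.0001  0.0006 -0.0018] rows>= 0.0 j [ 0.98  1.04 -0.58  1.01 -0.08  1.74  0.72]
```

Now close, then lift off along the slope's normal and up.

```bash
python3 jog.py '0 0 0 0 0 0 .5;0 0 0 0 0 0 .5;0 0 0 0 0 0 .5;0 0 0 0 0 0 .5;0 0 0 0 0 0 .5;0 0 0 0 0 0 .5' 80
python3 jog.py '0 0 0 .01 0 -.01 .5;0 0 0 .03 0 -.03 .5;0 0 0 .07 0 -.07 .5;0 0 0 .1 0 -.1 .5;0 0 0 .1 0 -.1 .5'
python3 - <<'E'
from h import *
b=place(BOX,[[.066,0,.006]])[0];hx=place(BOX,[[1.066,0,.006]])[0]-b;print("backstop",b,hx)
# cartridge centre target: 78mm before backstop, bottom 20 mm over rim 30 -> centre z .1; TCP 2 mm above centre
go(b-hx*.082+[0,0,.055+.052+.04],101.3,0)
o=manip.get_obs();w=manip.camera("wrist");cv2.imwrite("pics/w2.png",w)
E
```

```text
clock: 12.78
position: [0.5469, -0.3225, 0.06]
ee_rot: [0.588, 0.712, 0.244, -0.296]
ft_force: [0.2, -3.8, 6.4]
grip_width: 0.739
grasp_force: 88.4
clock: 13.4
position: [0.5481, -0.322, 0.2056]
ee_rot: [0.588, 0.713, 0.244, -0.293]
ft_force: [-0.8, 0.5, -1.7]
grip_width: 0.738
grasp_force: 87.6
backstop [0.4764 0.2213 0.006 ] [-0.1958  0.9806  0.    ]
row [ 0.005 -0.783 -0.005] [0.2925 0.0331 0.3653] rows>= 7.5 j [ 0.98  0.92 -0.61  0.91 -0.14  1.92  0.63]
```

```bash
python3 jog.py '0 -.1 0 .04 .004 .045 .5;0 -.2 0 .08 .009 .09 .5;0 -.3 0 .11 .013 .14 .5;0 -.4 0 .15 .017 .185 .5;0 -.5 0 .19 .021 .23 .5;0 -.6 0 .23 .025 .28 .5;0 -.7 0 .26 .03 .32 .5;0 -.783 0 .292 .033 .365 .5;0 -.783 0 .292 .033 .365 .5;0 -.783 0 .292 .033 .365 .5;0 -.783 0 .292 .033 .365 .5'
python3 - <<'E'
from h import *
b=place(BOX,[[.066,0,.006]])[0];hx=np.array([-.1958,.9806,0])
go(b-hx*.082+[0,0,.047+.1],101.3,0)
o=manip.get_obs();print(R.from_quat(o["ee_rot"]).as_matrix())
f=lambda a:cv2.resize(a,(400,300),interpolation=cv2.INTER_CUBIC)
cv2.imwrite("pics/s5.png",np.hstack([f(manip.camera("scene")[150:345,345:605]),f(manip.camera("wrist"))]))
E
```

```text
clock: 14.82
position: [0.4909, 0.1392, 0.1489]
ee_rot: [0.638, 0.77, 0.0, -0.004]
ft_force: [0.9, 0.5, -1.7]
grip_width: 0.743
grasp_force: 87.9
row [-0.004 -0.006 -0.009] [ 0.0014  0.0019 -0.0041] rows>= 0.1 j [ 0.4   0.25 -0.85  1.83  0.2   1.16 -0.33]
[[-0.187   0.9823 -0.0053]
 [ 0.9823  0.187   0.0046]
 [ 0.0055 -0.0044 -1.    ]]
```

View pics/s5.png

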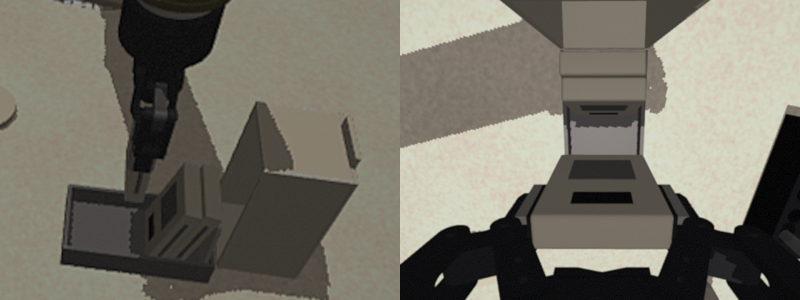

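The wrist view shows the held cartridge lined up laterally with the filed pair (centres at about 598 and 604 in the picture), and the scene view shows it above the free part of the tray. I'll lower it.

```bash
python3 jog.py '-.004 -.006 -.009 .001 .002 .04 .5;-.004 -.006 -.009 .001 .002 .065 .5;-.004 -.006 -.009 .001 .002 .085 .5;-.004 -.006 -.009 .001 .002 .091 .5;-.004 -.006 -.009 .001 .002 .091 .5'; python3 jog.py '0 0 0 0 0 .0015 .5;0 0 0 0 0 .002 .5'
```

```text
clock: 15.55
position: [0.4922, 0.1428, 0.0585]
ee_rot: [0.633, 0.774, 0.0, 0.0]
ft_force: [0.0, 0.5, -1.4]
grip_width: 0.743
grasp_force: 88.0
clock: 15.8
position: [0.4924, 0.143, 0.0568]
ee_rot: [0.633, 0.774, 0.0, 0.001]
ft_force: [0.4, 0.5, -1.1]
grip_width: 0.742
grasp_force: 88.0
```

```bash
python3 jog.py '0 0 0 0 0 .001 .5;0 0 0 0 0 .0015 .5'
```

```text
clock: 16.05
position: [0.492, 0.1429, 0.0548]
ee_rot: [0.633, 0.774, 0.0, 0.0]
ft_force: [0.4, -0.1, -0.0]
grip_width: 0.739
grasp_force: 88.0
```

```bash
python3 jog.py '0 0 0 .005 0 .001 .5;0 0 0 .01 0 .001 .5;0 0 0 .014 0 .001 .5;0 0 0 .018 0 .001 .5;0 0 0 .022 0 .001 .5;0 0 0 .026 0 .001 .5;0 0 0 .029 0 .001 .5;0 0 0 .029 0 .001 .5'; python3 jog.py '0 0 0 .0015 0 0 .5;0 0 0 .003 0 0 .5;0 0 0 .003 0 0 .5';python3 jog.py '0 0 0 .001 0 0 .5;0 0 0 .0015 0 0 .5;0 0 0 .0015 0 0 .5'
```

```text
clock: 17.05
position: [0.4861, 0.1717, 0.0538]
ee_rot: [0.633, 0.774, 0.0, 0.0]
ft_force: [-0.4, 0.1, -0.6]
grip_width: 0.738
grasp_force: 88.2
clock: 17.42
position: [0.4856, 0.1744, 0.0538]
ee_rot: [0.633, 0.774, 0.0, 0.0]
ft_force: [1.1, -1.0, -1.3]
grip_width: 0.737
grasp_force: 88.2
clock: 17.8
position: [0.4854, 0.1753, 0.0537]
ee_rot: [0.633, 0.774, -0.0, 0.0]
ft_force: [0.4, -3.4, 1.2]
grip_width: 0.737
grasp_force: 88.1
```

```bash
python3 jog.py '0 0 0 .001 0 0 .5;0 0 0 .001 0 0 .5';python3 jog.py '0 0 0 .001 0 0 .5;0 0 0 .001 0 0 .5';python3 jog.py '0 0 0 .001 0 0 .5;0 0 0 .001 0 0 .5'
```

```text
clock: 18.05
position: [0.4854, 0.1754, 0.0537]
ee_rot: [0.633, 0.774, -0.001, 0.001]
ft_force: [0.4, -7.1, 2.3]
grip_width: 0.743
grasp_force: 88.5
clock: 18.3
position: [0.4854, 0.1754, 0.0536]
ee_rot: [0.634, 0.774, -0.001, 0.001]
ft_force: [0.8, -11.0, 2.8]
grip_width: 0.74
grasp_force: 88.6
clock: 18.55
position: [0.4853, 0.1754, 0.0537]
ee_rot: [0.634, 0.773, -0.002, 0.002]
ft_force: [-1.5, -14.2, 5.3]
grip_width: 0.744
grasp_force: 88.9
```

The row has stalled against a hard stop about 47 mm before the nominal backstop face (packed is 45 mm, calibration ±2 mm). I'll relax, let go and lift out. My picture views are used up, so from here I'll check numerically.

```bash
python3 jog.py '0 0 0 -.003 0 0 .5;0 0 0 -.003 0 0 1;0 0 0 -.003 0 0 1;0 0 0 -.003 0 0 1;0 0 0 -.003 0 0 1;0 0 0 -.003 0 0 1;0 0 0 -.003 0 -.02 1;0 0 0 -.003 0 -.05 1;0 0 0 -.003 0 -.08 1;0 0 0 -.003 0 -.09 0;0 0 0 -.06 0 -.09 0;0 0 0 -.07 0 -.09 0;0 0 0 -.07 0 -.09 0;0 0 0 -.07 0 -.09 0'
python3 - <<'E'
from h import *
o=manip.get_obs();T=np.eye(4);T[:3,:3]=R.from_quat(o["ee_rot"]).as_matrix();T[:3,3]=o["position"]
c=manip.calibration("wrist");T=T@c["tool_from_camera"]
pic={n:manip.camera(n) for n in("scene","top","wrist")}
for n in pic: cv2.imwrite(f"pics/{n}6.png",pic[n])
# bright-white top ends: segment along row axis profile, in box coords at z=.096 (rectified, 1 mm/px)
b=place(BOX,[[.066,0,.006]])[0]
xs=np.arange(-.08,.02,.001);ys=np.arange(-.05,.05,.001)
G=np.array([[place(BOX,[[.066+x,y,.096]])[0] for x in xs] for y in ys])
for n in pic:
    uv=(proj(c,T,G.reshape(-1,3)) if n=="wrist" else pj(n,G.reshape(-1,3))).astype(np.float32).reshape(len(ys),len(xs),2)
    r=cv2.cvtColor(cv2.remap(pic[n],uv[...,0],uv[...,1],cv2.INTER_LINEAR),cv2.COLOR_BGR2GRAY)
    print(n,"row-dir profile x=-80.. step2",r[42:58].mean(0)[::2].astype(int).tolist())
    print(n,"across at x=-45",r[:,33:38].mean(1)[::4].astype(int).tolist(),"x=-9",r[:,69:73].mean(1)[::4].astype(int).tolist())
E
```

```text
clock: 20.3
position: [0.4982, 0.1114, 0.1438]
ee_rot: [0.632, 0.775, 0.0, 0.0]
ft_force: [-0.5, -0.0, 1.1]
grip_width: 0.0
grasp_force: 0.0
scene row-dir profile x=-80.. step2 [77, 77, 78, 79, 78, 78, 77, 77, 77, 69, 51, 44, 46, 62, 72, 72, 71, 71, 71, 72, 72, 67, 51, 71, 71, 71, 71, 71, 71, 73, 69, 61, 72, 71, 71, 71, 71, 72, 72, 72, 61, 54, 56, 56, 56, 56, 55, 56, 56, 56]
scene across at x=-45 [56, 55, 56, 56, 58, 74, 71, 72, 72, 71, 71, 71, 71, 72, 72, 72, 71, 71, 71, 71, 73, 77, 78, 76, 76] x=-9 [53, 57, 56, 55, 54, 72, 72, 71, 72, 72, 71, 71, 71, 71, 71, 71, 71, 71, 72, 70, 67, 136, 133, 133, 132]
top row-dir profile x=-80.. step2 [97, 98, 98, 99, 100, 99, 101, 101, 101, 102, 103, 103, 103, 104, 104, 103, 105, 105, 105, 105, 104, 104, 104, 104, 104, 104, 104, 104, 102, 101, 101, 101, 101, 100, 99, 99, 98, 97, 96, 94, 94, 92, 91, 89, 88, 84, 75, 85, 106, 115]
top across at x=-45 [105, 105, 104, 104, 105, 104, 104, 105, 104, 105, 103, 105, 106, 105, 105, 105, 105, 105, 106, 104, 105, 104, 105, 105, 105] x=-9 [107, 105, 105, 105, 104, 103, 103, 98, 99, 98, 99, 98, 97, 99, 98, 97, 96, 99, 97, 95, 97, 95, 95, 95, 95]
wrist row-dir profile x=-80.. step2 [126, 81, 58, 58, 57, 58, 58, 58, 58, 59, 59, 59, 59, 94, 107, 108, 108, 109, 110, 110, 111, 98, 90, 108, 108, 109, 110, 110, 111, 111, 102, 90, 109, 109, 110, 111, 111, 111, 111, 102, 104, 112, 112, 0, 0, 0, 0, 0, 0, 0]
wrist across at x=-45 [197, 198, 116, 110, 113, 110, 110, 110, 109, 109, 110, 110, 110, 109, 110, 109, 109, 109, 109, 109, 101, 111, 112, 115, 113] x=-9 [189, 194, 193, 188, 192, 105, 111, 111, 111, 112, 111, 110, 111, 110, 110, 109, 109, 109, 109, 109, 109, 113, 114, 110, 113]
```

Scene and wrist profiles at z=96 mm show three 18 mm tops from x=-54 to 0 mm, with seams at -36 and -18, square across ±32 mm, so the row is upright and packed. Next is the lid.

Run:
```python
from h import *
B=lambda x,z:place(BOX,[[x,0,z]])[0]
go(B(-.04,.28),101.3,0);go(B(.23,.28),101.3,-45);go(B(.205,.172),101.3,-45)
```

```text
row [ 0.    -0.     0.005] [ 0.0062  0.0002 -0.1363] rows>= 2.2 j [ 0.44  0.25 -0.84  1.84  0.2   1.15 -0.26]
row [ 0.002 -0.785  0.004] [ 0.2762  0.0015 -0.1363] rows>= 4.9 j [ 0.44  0.25 -0.84  1.84  0.2   1.15 -0.26]
row [ 0.002 -0.785  0.004] [ 0.2512  0.0014 -0.0283] rows>= 4.2 j [ 0.44  0.25 -0.84  1.84  0.2   1.15 -0.26]
```

```bash
python3 jog.py '0 0 0 0 0 -.06 0;0 0 0 0 0 -.12 0;0 -.1 0 .03 0 -.15 0;0 -.2 0 .08 0 -.15 0;0 -.35 0 .13 0 -.15 0;0 -.5 0 .18 0 -.15 0;0 -.65 0 .23 .001 -.14 0;0 -.785 0 .275 .001 -.136 0;0 -.785 0 .275 .001 -.136 0;0 -.785 0 .275 .001 -.136 0;0 -.785 0 .275 .001 -.136 0'
python3 -c "
from h import *
B=lambda x,z:place(BOX,[[x,0,z]])[0]
go(B(.205,.172),101.3,-45)"
```

```text
clock: 21.82
position: [0.4434, 0.3817, 0.279]
ee_rot: [0.583, 0.716, -0.242, 0.297]
ft_force: [1.3, -0.2, 0.2]
grip_width: 0.0
grasp_force: 0.0
row [0.005 0.001 0.005] [0.0582 0.0008 0.0931] rows>= 1.8 j [-0.79  0.65 -0.46  1.17  0.71  2.05 -0.94]
```

```bash
python3 jog.py '0 0 0 .03 0 .05 0;0 0 0 .05 .001 .08 0;0 0 0 .058 .001 .093 0;0 0 0 .058 .001 .093 0;0 0 0 .058 .001 .093 0'
python3 - <<'E'
from h import *
o=manip.get_obs();r=R.from_quat(o["ee_rot"]);p=o["position"]
print(p,o["joint_pos"])
for k,a in enumerate(np.r_[1.75,np.arange(1.6,-.01,-.1)]):
    t=-45*np.clip(a/1.6,0,1);inc=np.radians(90-np.degrees(a)*1 + 0) if 0 else abs(a+np.radians(t))
    u=-.135;w=.077+.011*np.sin(inc)
    T=place(BOX,[[.075+u*np.cos(a)+w*np.sin(a),0,.0305-u*np.sin(a)+w*np.cos(a)]])[0]
    print(round(a,2),(r.inv()*Rt(101.3,t)).as_rotvec().round(2),r.inv().apply(T-p).round(3),T.round(3))
E
```

```text
clock: 22.45
position: [0.4511, 0.3565, 0.1745]
ee_rot: [0.585, 0.715, -0.241, 0.296]
ft_force: [0.8, -0.5, -0.3]
grip_width: 0.0
grasp_force: 0.0
[0.4511 0.3565 0.1745] [-0.7423  0.6879 -0.4539  1.3288  0.7041  1.8714 -1.0356]
1.75 [ 0. -0.  0.] [ 0.005 -0.002  0.033] [0.453 0.337 0.148]
1.6 [ 0. -0.  0.] [-0.02  -0.002  0.036] [0.457 0.317 0.163]
1.5 [0.   0.05 0.  ] [-0.036 -0.002  0.04 ] [0.46  0.304 0.171]
1.4 [0.  0.1 0. ] [-0.051 -0.002  0.046] [0.463 0.289 0.178]
1.3 [0.   0.15 0.  ] [-0.065 -0.002  0.053] [0.466 0.274 0.183]
1.2 [0.   0.19 0.  ] [-0.079 -0.002  0.062] [0.469 0.258 0.187]
1.1 [0.   0.24 0.  ] [-0.092 -0.002  0.072] [0.472 0.243 0.188]
1.0 [0.   0.29 0.  ] [-0.104 -0.002  0.083] [0.475 0.227 0.189]
0.9 [0.   0.34 0.  ] [-0.114 -0.002  0.096] [0.478 0.211 0.187]
0.8 [0.   0.39 0.  ] [-0.123 -0.002  0.109] [0.482 0.195 0.184]
0.7 [0.   0.44 0.  ] [-0.131 -0.002  0.123] [0.485 0.18  0.179]
0.6 [0.   0.49 0.  ] [-0.137 -0.002  0.138] [0.488 0.165 0.173]
0.5 [0.   0.54 0.  ] [-0.141 -0.002  0.154] [0.49  0.151 0.165]
0.4 [0.   0.59 0.  ] [-0.144 -0.002  0.17 ] [0.493 0.138 0.156]
0.3 [0.   0.64 0.  ] [-0.146 -0.002  0.186] [0.495 0.126 0.146]
0.2 [0.   0.69 0.  ] [-0.145 -0.002  0.202] [0.497 0.116 0.134]
0.1 [0.   0.73 0.  ] [-0.143 -0.003  0.218] [0.499 0.106 0.121]
-0.0 [0.   0.78 0.  ] [-0.139 -0.003  0.233] [0.501 0.098 0.107]
```

```bash
python3 jog.py '0 0 0 -.008 -.002 .015 0;0 0 0 -.015 -.002 .03 0;0 0 0 -.02 -.002 .036 0;0 .05 0 -.036 -.002 .04 0;0 .1 0 -.051 -.002 .046 0;0 .15 0 -.065 -.002 .053 0;0 .19 0 -.079 -.002 .062 0;0 .24 0 -.092 -.002 .072 0;0 .29 0 -.104 -.002 .083 0'
python3 - <<'E'
from h import *
o=manip.get_obs();r=R.from_quat(o["ee_rot"]);p=o["position"];print(o["joint_pos"])
im=manip.camera("scene")
for a in np.r_[np.arange(.9,-.01,-.1)]:
    t=-45*np.clip(a/1.6,0,1);u=-.135;w=.077+.011*np.sin(abs(a+np.radians(t)))
    T=place(BOX,[[.075+u*np.cos(a)+w*np.sin(a),0,.0305-u*np.sin(a)+w*np.cos(a)]])[0]
    print(round(a,2),(r.inv()*Rt(101.3,t)).as_rotvec().round(2),r.inv().apply(T-p).round(3))
# lid angle check: brightness either side of the free-edge corner line in the scene view
g=cv2.cvtColor(im,cv2.COLOR_BGR2GRAY)
for a in np.arange(.7,1.7,.1):
    q=lambda u,w:place(BOX,[[.075+u*np.cos(a)+w*np.sin(a),-.042,.0305-u*np.sin(a)+w*np.cos(a)]])[0]
    e=pj("scene",[q(u,w) for u in(-.145,-.155) for w in np.linspace(.01,.07,7)]).round().astype(int)
    v=g[e[:,1],e[:,0]];print(a.round(1),v[:7].mean().round(),v[7:].mean().round())
E
```

```text
clock: 23.58
position: [0.4751, 0.2269, 0.189]
ee_rot: [0.613, 0.751, -0.153, 0.189]
ft_force: [-1.0, 3.2, 0.6]
grip_width: -0.0
grasp_force: 0.9
[-0.392   0.3499 -0.4908  1.6508  0.5396  1.5266 -0.8023]
0.9 [0.   0.05 0.  ] [-0.014  0.     0.009]
0.8 [0.  0.1 0. ] [-0.026 -0.     0.02 ]
0.7 [0.   0.15 0.  ] [-0.038 -0.     0.031]
0.6 [0.  0.2 0. ] [-0.048 -0.     0.044]
0.5 [0.   0.25 0.  ] [-0.057 -0.     0.057]
0.4 [0.  0.3 0. ] [-0.064 -0.     0.072]
0.3 [0.   0.34 0.  ] [-0.07  -0.     0.087]
0.2 [0.   0.39 0.  ] [-0.074 -0.001  0.102]
0.1 [0.   0.44 0.  ] [-0.077 -0.001  0.118]
0.0 [0.   0.49 0.  ] [-0.078 -0.001  0.134]
0.7 111.0 122.0
0.8 113.0 118.0
0.9 77.0 113.0
1.0 54.0 113.0
1.1 58.0 98.0
1.2 59.0 70.0
1.3 72.0 68.0
1.4 76.0 71.0
1.5 77.0 81.0
1.6 79.0 71.0
```

The lid is at about 1.0 rad and following the fingers with 3 N of contact. Continue.

```bash
python3 jog.py '0 .05 0 -.014 0 .009 0;0 .1 0 -.026 0 .02 0;0 .15 0 -.038 0 .031 0;0 .2 0 -.048 0 .044 0;0 .25 0 -.057 0 .057 0;0 .3 0 -.064 0 .072 0;0 .34 0 -.07 0 .087 0;0 .365 0 -.072 0 .095 0;0 .39 0 -.074 -.001 .102 0;0 .41 0 -.076 -.001 .11 0;0 .44 0 -.077 -.001 .118 0;0 .46 0 -.077 -.001 .125 0;0 .49 0 -.078 -.001 .13 0;0 .49 0 -.078 -.001 .132 0;0 .49 0 -.078 -.001 .132 0'
python3 jog.py '0 0 0 0 0 .002 0;0 0 0 0 0 .002 0'
```

```text
clock: 25.5
position: [0.5002, 0.0968, 0.1087]
ee_rot: [0.633, 0.774, -0.002, 0.002]
ft_force: [0.4, -1.0, 1.2]
grip_width: -0.002
grasp_force: 0.7
clock: 25.75
position: [0.5004, 0.0969, 0.1084]
ee_rot: [0.633, 0.774, -0.002, 0.003]
ft_force: [-8.8, -4.2, 22.0]
grip_width: 0.001
grasp_force: 10.9
```

```bash
python3 jog.py '0 0 0 0 0 -.02 0;0 0 0 0 0 -.06 0;0 0 0 -.06 0 -.12 0;0 0 0 -.12 0 -.12 0;0 0 0 -.18 0 -.12 0;0 0 0 -.2 0 -.12 0;0 0 0 -.2 0 -.12 0'
python3 - <<'E'
from h import *
im=manip.camera("scene");t=manip.camera("top");cv2.imwrite("pics/s7.png",im);cv2.imwrite("pics/t7.png",t)
g=cv2.cvtColor(im,cv2.COLOR_BGR2GRAY).astype(float)
# lid near side: grey step across the long top edge (y=-42) & front edge (x=-75) for candidate angles
for a in(0,.02,.04,.08):
    L=lambda u,y,w:place(BOX,[[.075+u*np.cos(a)+w*np.sin(a),y,.0305-u*np.sin(a)+w*np.cos(a)]])[0]
    e=lambda P:np.mean([g[int(round(v)),int(round(u))] for u,v in pj("scene",P)])
    us=np.linspace(-.145,-.01,30)
    print(a,"top side in/out of edge",[round(e([L(u,-.042+d,.078) for u in us])) for d in(.006,.003,.001)],[round(e([L(u,-.042,.078-d) for u in us])) for d in(.001,.003,.006)], "lower rim",[round(e([L(u,-.042,d) for u in us])) for d in(.006,.003,0,-.003,-.006)])
# bystanders: change between first and last top picture, away from arm
d=cv2.absdiff(cv2.cvtColor(t,6),cv2.cvtColor(cv2.imread("pics/top0.png"),6))
for n,(x,y) in dict(vial=(317,172),tub=(358,160),bottle=(434,168),tublid=(320,317),carton=(396,338)).items(): print(n,(d[y-22:y+23,x-25:x+26]>25).sum())
print(manip.get_obs()["position"])
E
```

```text
clock: 26.62
position: [0.5397, -0.1012, 0.2272]
ee_rot: [0.635, 0.773, -0.002, 0.002]
ft_force: [-1.1, -0.4, -0.6]
grip_width: 0.001
grasp_force: 0.0
0 top side in/out of edge [125, 128, 121] [84, 58, 58] lower rim [57, 55, 42, 31, 32]
0.02 top side in/out of edge [125, 126, 128] [112, 75, 62] lower rim [56, 57, 51, 34, 31]
0.04 top side in/out of edge [125, 125, 127] [123, 101, 65] lower rim [56, 57, 54, 43, 33]
0.08 top side in/out of edge [125, 125, 126] [124, 116, 96] lower rim [56, 56, 56, 51, 44]
vial 1111
tub 1777
bottle 0
tublid 1994
carton 500
[ 0.5398 -0.0975  0.2274]
```

The lid edge matches angle 0. The bystander differences are mostly where the arm and its shadow now cover the view, and no unexpected contact force showed on any move.

```bash
python3 -c "
from workcell import manip
print(manip.hand_in())"
```

```text
the job is handed in; nothing more can be done
None
```

The job is handed in after about 27 s of robot time, with no verdict returned: the cartridge lay home in the cradle and was released, then filed so the row of three stands upright and packed, and the lid is shut. I didn't touch the bystanders, but the arm and its shadow hid all but the bottle from a final check.

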